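# Draw the chopping board out of the bench cupboard and snap its door shut

### The arm

A 6-joint arm with a two-finger parallel gripper is mounted at the origin on the work surface. World frame = base frame: x ahead of the robot, y to its left, z up, the work surface at z = 0. Lengths are in mm, angles in rad, forces in N, time in s.
With the tool pointing down it reaches from about 250 to 775 mm from the base axis. Payload 4 kg.
Tool frame: the origin (TCP) lies at the very end of the fingers, on their centre line; the grasp point (between the pads) lies tcp_to_grasp behind it (tcp_to_grasp is the distance from the TCP to the grasp point, in mm); z points along the fingers, y is the direction in which the jaws open and shut (so a half turn about z gives the same grasp; the last joint's range is limited). The gripper opens to 85 mm and grips with 20 to 120 N. Pads are 22 mm wide; open, the fingers measure 114 mm over their backs; the gripper's body (76 mm by 85 mm) begins 54 mm behind the grasp point. The pads swing forward as they close: fully open they stand 13 mm farther back than shut.
Start: joints at [1.217, 0.087, 1.371, -0, 1.684, -0.103], TCP at [136.507, 532.807, 231.341] pointing down, gripper open.
Joint ranges: [-3.1, 3.1], [-0.76, 2.03], [0.27, 2.55], [-1.08, 4.22], [0.17, 2.65], [-2.57, 2.57]. Speed limits (rad/s): [2.79, 2.79, 3.14, 3.14, 3.14, 3.14].

### API

Orientations are given as a unit quaternion [x, y, z, w].
In Python, from station import get_obs, read_camera, get_calibration, finish_job, recognise, tcp_to_grasp gives the robot as it stands.
- The arm moves only by the tool send_rows, never from a script. Its argument "steps" is a list of rows, each an object of numbers: "tx", "ty", "tz": the shift along the tool's x, y, z in mm; "rx", "ry", "rz": the turn, a rotation vector about the tool's x, y, z in rad; "gripper": the opening, from 0 (shut) to 1 (fully open). A call has 1 to 20 rows; each row shifts and turns the pose as measured when the row begins, along the tool's axes as they then stand; what a row does not reach is not made up. A row lasts 1/10 s, in which the tool goes at most 50 mm and 8.59 degrees, less where a joint would pass 70% of its speed; a pose out of reach is approached as far as the arm can. A call is refused whole if a number of a shift passes 50 or a number of a turn 0.15, either way. A call with a gripper value outside its range is refused whole. The fingers move at their own pace and stop on an object; "squeeze" is the grip in N (left out, the last holds). Time passes only in rows, so rows that do not move let the fingers close. It gives the time, the measured TCP pose, the force and the opening at its end, in the units of the state.
- get_obs(): the state, without advancing time (a new reading comes with each control period).
- read_camera(name): name is "scene" or "top" or "wrist"; returns (picture, depth): 384x512x3 uint8, red, green, blue; 384x512 float32, mm along the optical axis (not along the pixel's ray), 0 where there is no reading.
- get_calibration(name): a dict with "K" (3x3 intrinsics, pixels), "extrinsics" (4x4, takes a point from camera to world coordinates). Camera axes: x right, y down, z forward; pixel columns grow to the right and rows downward; lengths in mm; the calibration is good to about 2 mm. A picture is of the moment at which its call begins: read the wrist's pose just before it. get_calibration takes no time and is no camera call; for the wrist camera it gives the pose at the moment of the call.
- finish_job(): hands the job in, once; it reports no verdict.
Trained networks look in the newest picture that a camera, given by its name, has taken for a name from the list of things; names that differ only in an ending like _2 or _b are one class to them, and where a whole thing is asked for, a point or a joint stands for the part that bears it (a point fixed in the world has none). Each returns a list of dicts, best first, with "p" (0 to 1); they miss things now and then, are a little off and sometimes report something else, mostly with a low value. They report only what shows in the picture. A call takes as long as a camera call. They do not tell look-alikes from the thing itself.
- recognise(target, camera): "centre" ([row, column] in pixels, amid what is visible of it).
The state is a dict: "time_s": time; "joint_pos": joint angles; "joint_vel": joint speeds; "tau": joint torques, N m; "eef_pos": TCP position; "orientation": TCP orientation; "ft_force": force on the tool from outside, world axes, zero at the start; "wrist_torque": the same for the moment, N m; "finger_gap": finger opening in mm.
Only numpy, scipy, OpenCV 4.12 (cv2) and the standard library are available. Lean on these libraries where they do the work, as an engineer would, in place of code of your own. Each camera call takes 0.05 s, during which the arm holds its last target.

### The job

The chopping board with the jar on it has been left half inside the open bay of the bench cupboard, so the door cannot close. Slide the board out flat along the bench until it lies wholly in front of the cupboard and out of the door's way, the jar still standing on it, then push the door until its roller catch snaps and it stays fully shut. Do not topple the jar, do not lift the board off the bench, and leave everything else standing where it is.

Things in the scene. Friction and masses are not known exactly. Their poses are not given: they have to be found in the camera images.
- cupboard: Stainless bench cupboard, two bays side by side, fixed, 260 mm deep, 402 wide, 220 high. Origin: on the bench, middle of the open bay's front edge. +x points into the bay, -x out over the bench, z up. The open bay is clear from y = -95 to +95 mm and up to 208 mm; it has no floor: the bench runs on into it. The other bay, at y = -107 to -283 mm, stays shut behind a like door.
- door (a joint): Hinge of the open bay's door, rad: 0 = fully shut on a hard stop, 1.65 to 1.9 at the start (wide open), at most 1.95. Slightly stiff: the door stays where it is left and swings with under 2 N. The strike on the door meets the sprung roller under the bay's roof at about 0.11 rad and lifts it fully at about 0.04; the roller then draws the door to 0. Passing it takes about 12 N at door_push.
- door_hinge (a point): Point on the door's upright hinge axis, 106 mm above the bench; the axis lies at x = -7, y = -95 mm in the cupboard's frame. This point's axes turn with the door: y runs from the hinge to the free edge, -x points away from the outer face. Shut, the door runs along the cupboard's +y; open, it swings out over the bench towards the cupboard's -x.
- door_push (a point): Point on the door's outer face, 115 mm from the hinge axis, 165 mm above the bench: a good place to push. Axes as door_hinge: pushing along +x shuts the door. The door is a clear panel in a metal frame, 188 mm wide, 14 mm thick, from 6 to 206 mm above the bench; it sweeps all that is higher than 6 mm within 190 mm of the hinge axis.
- door_handle (a point): Middle of the door's upright bar handle (8 mm thick, 90 mm long, 27 mm off the outer face), 172 mm from the hinge axis, 115 mm above the bench.
- board: White plastic chopping board 180 x 130 x 15 mm, 0.2 to 0.5 kg, flat on the bench. Origin: centre of its underside; x along its length, the +x end inside the cupboard, the -x end sticking out 85 to 120 mm. Top at z = 15 mm. Too wide and flat to grip: it is moved by pressing on its bare top (about 15 N is enough) and dragging; it slides easily on the steel (friction about 0.2).
- jar: Filled glass jar with a steel lid, 72 mm across, 84 mm high, about 0.3 kg, standing loose on the inner half of the board (20 to 45 mm behind the board's middle). Origin: centre of its underside.
- cup_a: White plastic cup, 72 mm across at the rim, 78 mm high, beside the path along which the board comes out, on the side away from the robot, past the jug. Origin: centre of its underside. To be left alone.
- cup_b: White plastic cup like cup_a, on the right of the bench. To be left alone.
- cup_c: White plastic cup like cup_a, on the right of the bench. To be left alone.
- jug: Glass jug with a handle, 104 mm across, 130 mm high, beside the path along which the board comes out, on the far side, beyond the open door. Origin: centre of its underside. To be left alone.
- bowl: Steel mixing bowl, 240 mm across, 85 mm high, on the right of the bench. Origin: centre of its underside. To be left alone.
- spoon: Steel spoon 190 mm long, lying near the far edge of the bench. To be left alone.
Not all that is in view belongs to the job. Several things have the shape of the board; the one meant has the colours described above.

How it is judged:
By the outcome, as a careful person would: the job done as asked, in the order asked, and still so for the second after the job is handed in, with the robot touching nothing.
It also fails if it takes over 72 s, if anything falls off the work surface, if the arm or the gripper's body presses on something with over 40 N, if the wrist force passes 120 N, or if a joint passes its speed limit or range.

## Working session

There is one attempt and no reset: what is moved stays moved. The work goes in short steps, Python scripts to look and compute and a tool call to move; the robot and the scene stay as the last step left them, time stands still between calls to the robot, and variables do not carry over. Pictures are saved under pics/ and viewed, and the job is handed in when it is done.

Besides the shell and the picture viewer there is one more tool, called by a JSON object that holds its "method" and its "body". send_rows: Moves the arm, as the interface text tells. Its arguments: {"type":"object","properties":{"steps":{"type":"array"},"squeeze":{"type":"number"}},"required":["steps"]}

```bash
mkdir -p pics; cat > h.py <<'E'
import numpy as np,cv2
from station import *
def snap(n,fn):
    p,d=read_camera(n); cv2.imwrite('pics/'+fn+'.png',p[:,:,::-1]); np.savez('pics/'+fn,p=p,d=d,K=get_calibration(n)['K'],E=get_calibration(n)['extrinsics']); return p,d
def cloud(fn):
    z=np.load('pics/'+fn+'.npz');d=z['d'];K=z['K'];E=np.array(z['E'])
    r,c=np.indices(d.shape); P=np.stack([(c-K[0,2])*d/K[0,0],(r-K[1,2])*d/K[1,1],d],-1)
    W=P@E[:3,:3].T+E[:3,3]; W[d<=0]=np.nan; return W,z['p']
E
python3 - <<'E'
from h import *
o=get_obs();print(o['time_s'],o['eef_pos'],o['orientation'],o['finger_gap'],tcp_to_grasp)
for n in ['top','scene']:
    snap(n,n+'0')
    W,_=cloud(n+'0')
    for t in ['cupboard','door_handle','door','board','jar','jug','cup_a','bowl','spoon']:
        try:
            for q in recognise(t,n)[:3]:
                r,c=map(int,q['centre']);print(n,t,(r,c),round(q['p'],2),W[r,c].round())
        except Exception as e: print(t,e)
print(get_obs()['time_s'])
E
```

```text
0.0 [136.30862658 532.3163207  230.1118566 ] [ 1.25054891e-01  9.92149190e-01 -1.09245304e-03 -2.56333691e-04] 85.28849152705956 18.700000000000003
top cupboard (143, 60) 0.9 [598. 285. 221.]
top cupboard (107, 273) 0.54 [ 761. -175.   15.]
top door_handle (149, 151) 0.7 [617. 126. 107.]
top door (147, 149) 0.95 [616. 126. 127.]
top board (199, 135) 0.8 [507. 185.  11.]
top board (283, 282) 0.64 [ 295. -197.   15.]
top jar (185, 105) 0.72 [529. 232. 102.]
top jug (112, 218) 0.9 [746. -26.   9.]
top cup_a (202, 366) 0.95 [ 506. -423.    9.]
top cup_a (245, 373) 0.89 [ 392. -440.    4.]
top cup_a (130, 283) 0.78 [ 701. -203.    3.]
top bowl (134, 375) 0.69 [ 694. -456.    6.]
top bowl (196, 136) 0.17 [514. 181.  17.]
top spoon (108, 272) 0.66 [ 760. -172.   11.]
scene cupboard (143, 410) 0.94 [665. 265. 223.]
scene cupboard (247, 308) 0.41 [701. -12.   5.]
scene door_handle (176, 340) 0.63 [623. 113. 136.]
scene door (177, 339) 0.9 [624. 109. 137.]
scene door (245, 307) 0.52 [696. -12.   8.]
scene board (156, 324) 0.8 [477. 176.  14.]
scene board (163, 178) 0.56 [ 305. -205.   14.]
scene jar (141, 353) 0.54 [521. 229.  98.]
scene jar (179, 340) 0.48 [621. 118. 118.]
scene jug (244, 306) 0.95 [692. -13.   8.]
scene cup_a (205, 111) 0.98 [ 360. -416.   23.]
scene cup_a (236, 130) 0.91 [ 467. -401.   14.]
scene cup_a (260, 241) 0.81 [ 657. -179.   10.]
scene bowl (304, 138) 0.97 [ 642. -443.    4.]
scene spoon (296, 256) 0.94 [ 757. -189.   15.]
scene spoon (177, 338) 0.2 [624. 107. 138.]
1.0
```

```bash
python3 -c "
import cv2
for n in ['top0','scene0']: cv2.imwrite('pics/'+n+'b.png',cv2.resize(cv2.imread('pics/'+n+'.png'),(800,600)))"
```

```text
(no output)
```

View pics/top0b.png

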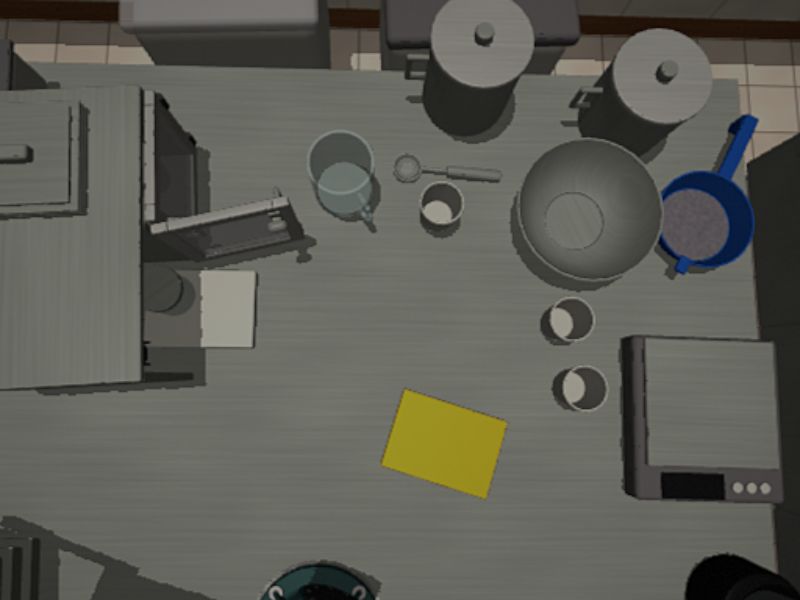

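View pics/scene0b.png

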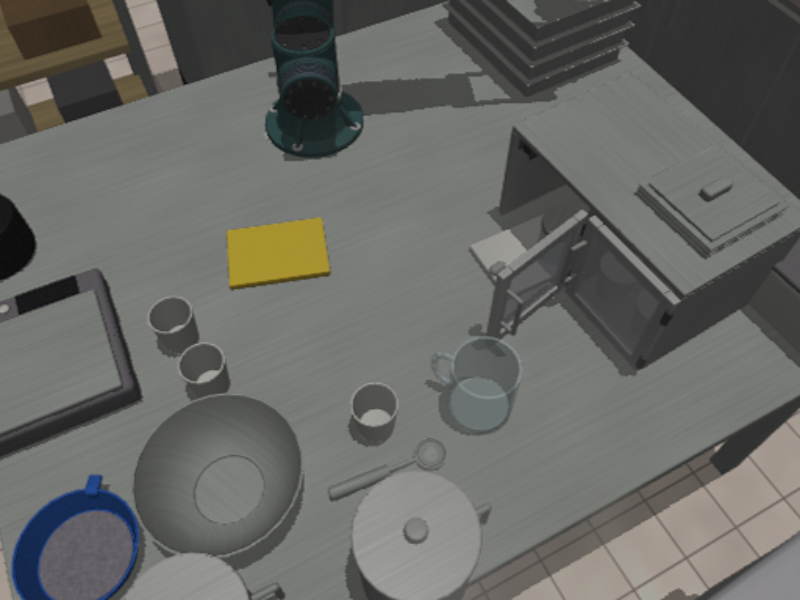

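The board's white end shows at top-view (228,310), with the jar behind it at (160,290). The door is open at (150,230)-(295,205), the jug is at (342,175) and cup_a at (441,208). The yellow board is a decoy. Next I'll measure the edges.

```bash
python3 - <<'E'
from h import *
for n in ['top0','scene0']:
    W,p=cloud(n); hsv=cv2.cvtColor(p,cv2.COLOR_RGB2HSV)
    x,y,z=W[...,0],W[...,1],W[...,2]
    # roof
    roof=(abs(z-222)<10)&(y>50)&(x>300)&(x<900); P=W[roof]
    # front edge: for each x-bin min y
    e=[(b,np.percentile(P[abs(P[:,0]-b)<6][:,1],1)) for b in range(430,800,20) if (abs(P[:,0]-b)<6).sum()>10]
    print(n,'roof',P.min(0).round(),P.max(0).round()); print([(a,round(float(v))) for a,v in e])
    bd=(z>7)&(z<24)&(p.min(2)>105)&(x>350)&(x<620)&(y>50)&(y<250); 
    m=bd.astype(np.uint8); nn,l,s,_=cv2.connectedComponentsWithStats(m); k=1+np.argmax(s[1:,4]); Q=W[l==k]
    print('board',len(Q),Q[:,2].mean(),cv2.boxPoints(cv2.minAreaRect(Q[:,:2].astype(np.float32))).round())
    j=(z>75)&(z<120)&(x>400)&(x<600)&(y>170)&(y<300); Q=W[j]
    if len(Q): print('jar',len(Q),Q.min(0).round(),Q.max(0).round(),np.median(Q,0).round())
    d=(z>150)&(z<215)&(y<215)&(y>0)&(x>480)&(x<750);Q=W[d]; 
    t=Q[Q[:,2]>200]; print('door top',len(t), cv2.boxPoints(cv2.minAreaRect(t[:,:2].astype(np.float32))).round() if len(t) else 0, np.median(t,0))
    for nm,a in [('cup',(640,750,-260,-130)),('jug',(640,820,-110,60)),('right',(300,900,-600,-320))]:
        Q=W[(z>30)&(z<140)&(x>a[0])&(x<a[1])&(y>a[2])&(y<a[3])]
        if len(Q): print(nm,Q.min(0).round(),Q.max(0).round())
E
```

```text
top0 roof [383. 211. 212.] [792. 424. 232.]
[(430, 214), (450, 216), (470, 217), (490, 219), (510, 220), (530, 221), (550, 222), (570, 224), (590, 225), (610, 226), (630, 227), (650, 229), (670, 230), (690, 231), (710, 233), (730, 234), (750, 236), (770, 238), (790, 239)]
board 1665 14.907783491328539 [[448. 204.]
 [450. 114.]
 [576. 116.]
 [575. 207.]]
jar 835 [400. 193.  75.] [600. 274. 120.] [537. 236.  98.]
door top 643 [[589. 214.]
 [592.  34.]
 [662.  35.]
 [659. 215.]] [617.77477379 129.30551125 205.5179906 ]
cup [ 644. -227.   30.] [ 715. -158.   81.]
jug [641. -83.  30.] [777.  55. 139.]
right [ 300. -600.   30.] [ 900. -320.  140.]
scene0 roof [374. 212. 212.] [794. 497. 232.]
[(430, 214), (450, 216), (470, 217), (490, 219), (510, 220), (530, 221), (550, 223), (570, 224), (590, 226), (610, 226), (630, 228), (650, 229), (670, 231), (690, 231), (710, 233), (730, 235), (750, 236), (770, 238), (790, 239)]
board 532 15.534733604746794 [[445. 201.]
 [447. 114.]
 [519. 115.]
 [518. 203.]]
jar 456 [400. 208.  75.] [598. 299. 120.] [505. 240.  99.]
door top 455 [[587.  35.]
 [651.  33.]
 [656. 215.]
 [592. 216.]] [621.16158159 124.59975721 205.95762096]
cup [ 644. -227.   30.] [ 716. -156.   82.]
jug [640. -83.  30.] [778.  60. 140.]
right [ 300. -600.   30.] [ 865. -320.  129.]
```

```bash
python3 - <<'E'
from h import *
for n in ['scene0','top0']:
    W,p=cloud(n);x,y,z=W[...,0],W[...,1],W[...,2]
    m=(z>30)&(y>200)&(x<360)&(x>-300)&(y<800);Q=W[m];print(n,len(Q),Q.min(0).round(),Q.max(0).round() if len(Q) else 0)
    m=(z>235)&(y>200)&(x>350)&(x<800)&(y<600);Q=W[m];print('roofthing',Q.min(0).round(),Q.max(0).round())
    # jug extents by height
    for a,b in [(5,60),(60,110),(110,140)]:
        Q=W[(z>a)&(z<b)&(x>625)&(x<820)&(y>-110)&(y<30)]; print('jug',a,Q.min(0).round(),Q.max(0).round())
    Q=W[(z>180)&(z<212)&(y<200)&(y>0)&(x>560)&(x<720)]
    for b in range(30,200,20):
        s=Q[abs(Q[:,1]-b)<10]; 
        if len(s): print(b,np.percentile(s[:,0],[2,50,98]).round(),end=';')
    print()
E
```

```text
scene0 4427 [-187.  411.   30.] [159. 710. 194.]
roofthing [600. 297. 235.] [759. 466. 265.]
jug 5 [ 633. -109.    5.] [820.  29.  60.]
jug 60 [651. -83.  60.] [778.  17. 110.]
jug 110 [669. -83. 110.] [778.  21. 137.]
30 [614. 641. 647.];50 [606. 635. 646.];70 [610. 635. 640.];90 [619. 630. 637.];110 [614. 626. 630.];130 [610. 621. 627.];150 [606. 616. 621.];170 [600. 611. 616.];190 [595. 606. 612.];
top0 815 [ 68. 421.  42.] [156. 475. 105.]
roofthing [604. 296. 235.] [760. 409. 264.]
jug 5 [626. -94.   5.] [774.  16.  60.]
jug 60 [652. -83.  60.] [773.  17. 110.]
jug 110 [666. -82. 110.] [777.  20. 134.]
30 [610. 635. 646.];50 [603. 629. 643.];70 [605. 627. 639.];90 [618. 623. 634.];110 [613. 618. 629.];130 [608. 614. 624.];150 [603. 609. 620.];170 [598. 604. 615.];190 [593. 599. 610.];
```

```bash
python3 - <<'E'
from h import *
snap('wrist','w0')
E
```

```text
(no output)
```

View pics/w0.png

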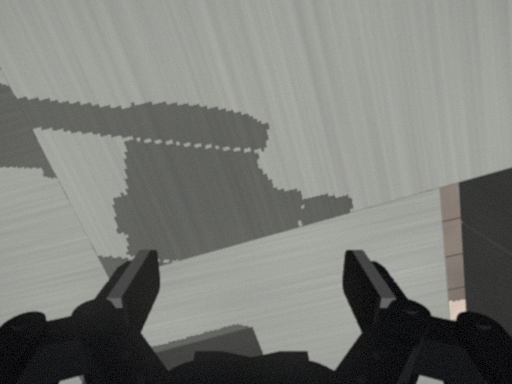

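The wrist view shows only bench and a shadow; the fingers are clear. I'll move out around the cupboard's near side.

{"method": "send_rows", "body": {"steps": [{"tx": -28,"ty": -33,"tz": 0,"gripper": 0.5},{"tx": -28,"ty": -33,"gripper": 0.5},{"tx": -28,"ty": -33,"gripper": 0.5},{"tx": -28,"ty": -33,"gripper": 0.5},{"tx": -28,"ty": -33,"gripper": 0.5},{"tx": -28,"ty": -33,"gripper": 0.5},{"tx": -32,"ty": -25,"gripper": 0.5},{"tx": -32,"ty": -25,"gripper": 0.5},{"tx": -32,"ty": -25,"gripper": 0.5},{"tx": -32,"ty": -25,"gripper": 0.5},{"tx": -32,"ty": -25,"gripper": 0.5},{"tx": -32,"ty": -25,"gripper": 0.5}]}}

```text
invalid input
```

{"method": "send_rows", "body": {"steps": [{"tx": -28,"ty": -33,"tz": 0,"rx": 0,"ry": 0,"rz": 0,"gripper": 0.5},{"tx": -28,"ty": -33,"tz": 0,"rx": 0,"ry": 0,"rz": 0,"gripper": 0.5},{"tx": -28,"ty": -33,"tz": 0,"rx": 0,"ry": 0,"rz": 0,"gripper": 0.5},{"tx": -28,"ty": -33,"tz": 0,"rx": 0,"ry": 0,"rz": 0,"gripper": 0.5},{"tx": -28,"ty": -33,"tz": 0,"rx": 0,"ry": 0,"rz": 0,"gripper": 0.5},{"tx": -28,"ty": -33,"tz": 0,"rx": 0,"ry": 0,"rz": 0,"gripper": 0.5}]}}

```text
time_s: 1.65
eef_pos: [251.9, 295.9, 229.5]
orientation: [0.12, 0.993, -0.0, 0.0]
ft_force: [1.2, -0.3, -0.3]
finger_gap: 42.5
```

{"method": "send_rows", "body": {"steps": [{"tx": -32,"ty": -24,"tz": 0,"rx": 0,"ry": 0,"rz": 0,"gripper": 0.5},{"tx": -32,"ty": -24,"tz": 0,"rx": 0,"ry": 0,"rz": 0,"gripper": 0.5},{"tx": -32,"ty": -24,"tz": 0,"rx": 0,"ry": 0,"rz": 0,"gripper": 0.5},{"tx": -32,"ty": -24,"tz": 0,"rx": 0,"ry": 0,"rz": 0,"gripper": 0.5},{"tx": -32,"ty": -24,"tz": 0,"rx": 0,"ry": 0,"rz": 0,"gripper": 0.5},{"tx": -32,"ty": -24,"tz": 0,"rx": 0,"ry": 0,"rz": 0,"gripper": 0.5},{"tx": 0,"ty": 0,"tz": 0,"rx": 0,"ry": 0,"rz": 0.147,"gripper": 0.5},{"tx": 0,"ty": 0,"tz": 0,"rx": 0,"ry": 0,"rz": 0.147,"gripper": 0.5},{"tx": 0,"ty": 0,"tz": 0,"rx": 0,"ry": 0,"rz": 0.147,"gripper": 0.5},{"tx": 0,"ty": 0,"tz": 0,"rx": 0,"ry": 0,"rz": 0.147,"gripper": 0.5},{"tx": 0,"ty": 0,"tz": 0,"rx": 0,"ry": 0,"rz": 0.147,"gripper": 0.5},{"tx": 0,"ty": 0,"tz": 0,"rx": 0,"ry": 0,"rz": 0.147,"gripper": 0.5},{"tx": 0,"ty": 0,"tz": 0,"rx": 0,"ry": 0,"rz": 0.147,"gripper": 0.5},{"tx": 0,"ty": 0,"tz": 0,"rx": 0,"ry": 0,"rz": 0.147,"gripper": 0.5},{"tx": 0,"ty": 0,"tz": 0,"rx": 0,"ry": 0,"rz": 0.147,"gripper": 0.5}]}}

```text
time_s: 3.15
eef_pos: [411.1, 94.8, 232.4]
orientation: [0.715, 0.699, 0.004, 0.003]
ft_force: [0.5, -0.1, 0.4]
finger_gap: 42.7
```

{"method": "send_rows", "body": {"steps": [{"tx": 9,"ty": 25,"tz": 0,"rx": 0,"ry": 0,"rz": 0,"gripper": 0.5},{"tx": 9,"ty": 25,"tz": 0,"rx": 0,"ry": 0,"rz": 0,"gripper": 0.5},{"tx": 9,"ty": 25,"tz": 0,"rx": 0,"ry": 0,"rz": 0,"gripper": 0.5},{"tx": 9,"ty": 25,"tz": 0,"rx": 0,"ry": 0,"rz": 0,"gripper": 0.5},{"tx": 0,"ty": 0,"tz": 38,"rx": 0,"ry": 0,"rz": 0,"gripper": 0.5},{"tx": 0,"ty": 0,"tz": 38,"rx": 0,"ry": 0,"rz": 0,"gripper": 0.5},{"tx": 0,"ty": 0,"tz": 38,"rx": 0,"ry": 0,"rz": 0,"gripper": 0.5},{"tx": 0,"ty": 0,"tz": 38,"rx": 0,"ry": 0,"rz": 0,"gripper": 0.5},{"tx": 0,"ty": 0,"tz": 20,"rx": 0,"ry": 0,"rz": 0,"gripper": 0.5},{"tx": 0,"ty": 0,"tz": 0,"rx": 0,"ry": 0,"rz": 0,"gripper": 0.5}]}}

```text
time_s: 4.15
eef_pos: [521.2, 130.6, 59.3]
orientation: [0.716, 0.698, 0.008, 0.006]
ft_force: [0.7, 0.0, -0.4]
finger_gap: 42.9
```

```bash
python3 - <<'E'
from h import *
snap('top','top1')
W,p=cloud('top1')
cv2.imwrite('pics/top1b.png',cv2.resize(p[100:290,50:300,::-1],(750,570)))
print(get_obs()['ft_force'])
E
```

```text
[-0.06895873 -0.76492764 -0.4464998 ]
```

View pics/top1b.png

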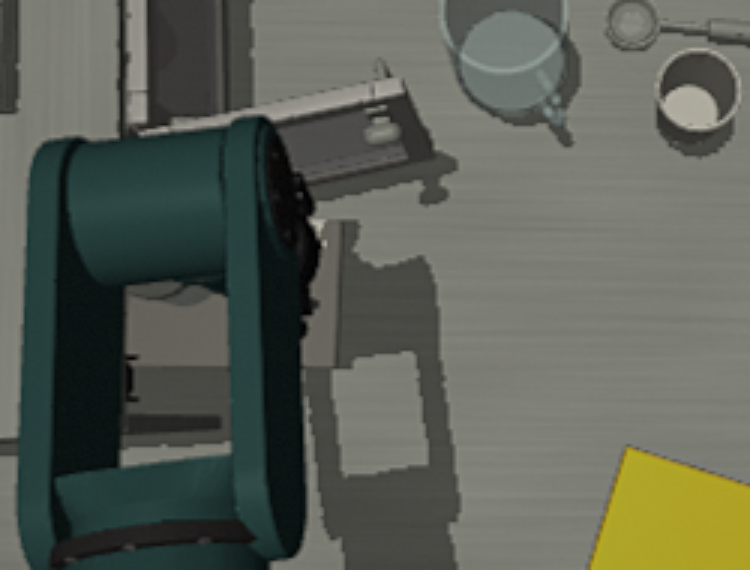

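The arm masks the gripper, and its fork overhangs the roof edge in this view. I'll check the arm's clearance to the roof before going lower.

```bash
python3 - <<'E'
from h import *
W,p=cloud('top1');x,y,z=W[...,0],W[...,1],W[...,2]
m=(p[...,1].astype(int)>p[...,0].astype(int)+12)&(x>150)&(x<700)
Q=W[m&(z>150)]
for a in range(150,620,40):
    s=Q[(Q[:,2]>=a)&(Q[:,2]<a+40)]
    if len(s): print(a,len(s),s.min(0).round(),s.max(0).round())
snap('scene','scene1')
cv2.imwrite('pics/scene1b.png',cv2.resize(cv2.imread('pics/scene1.png')[30:270,220:500],(700,600)))
snap('wrist','w1')
E
```

```text
190 6 [394. 279. 218.] [554. 285. 221.]
230 6 [482. 132. 267.] [486. 145. 270.]
270 3 [482. 120. 284.] [483. 128. 310.]
310 26 [478. 110. 319.] [483. 137. 347.]
350 17 [394.  98. 379.] [480. 164. 390.]
390 3050 [322.  56. 390.] [558. 187. 430.]
430 4099 [307.  48. 430.] [513. 180. 470.]
470 4033 [241.  42. 470.] [357. 142. 510.]
510 2840 [237.  42. 510.] [286. 138. 535.]
```

View pics/scene1b.png

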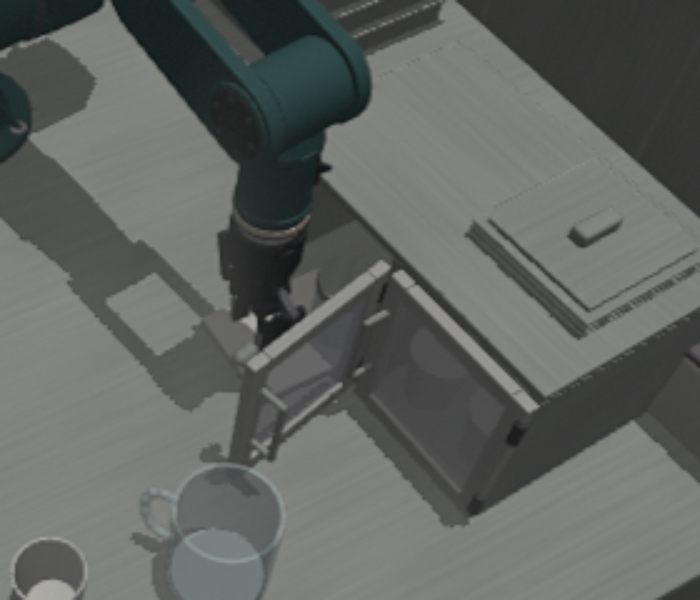

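View pics/w1.png

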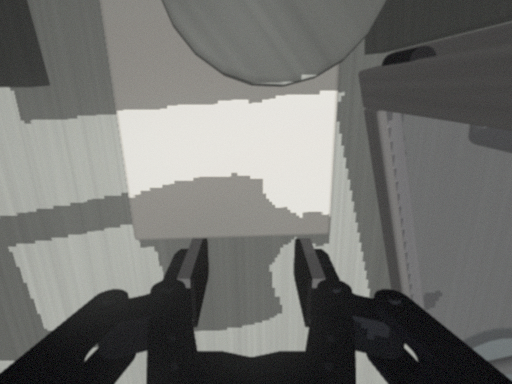

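```bash
python3 - <<'E'
from h import *
W,p=cloud('w1');x,y,z=W[...,0],W[...,1],W[...,2]
for a,b in [(10,20),(85,110)]:
  m=(z>a)&(z<b)&(x>400)&(x<575)&(y>105)
  Q=W[m]; print(a,len(Q),np.nanpercentile(Q,[0.5,50,99.5],axis=0).round())
# board outline
m=((z>9)&(z<22)&(p.min(2)>90)&(x>400)&(x<600)).astype(np.uint8)
n,l,s,_=cv2.connectedComponentsWithStats(m);k=1+np.argmax(s[1:,4]);print(cv2.boxPoints(cv2.minAreaRect(W[l==k][:,:2].astype(np.float32))).round())
m=(z>90)&(z<108)&(x>440)&(x<570)&(y>160);Q=W[m];
for b in range(470,570,10):
  s=Q[abs(Q[:,0]-b)<5]
  if len(s): print(b,s[:,1].min().round(),end=' ')
c=get_calibration('wrist');K=np.array(c['K']);E=np.linalg.inv(c['extrinsics']);o=get_obs();t=np.array(o['eef_pos']);t[2]=15
q=E@np.r_[t,1];q=K@(q[:3]/q[2]);print('tcp on board px',q)
E
```

```text
10 39779 [[405. 117.  12.]
 [498. 182.  17.]
 [574. 254.  19.]]
85 17129 [[486. 121.  86.]
 [532. 223. 101.]
 [564. 234. 109.]]
[[448. 116.]
 [578. 115.]
 [579. 255.]
 [448. 256.]]
500 224.0 510 215.0 520 211.0 530 210.0 540 210.0 550 212.0 560 217.0 tcp on board px [248.42089918 214.85495064   1.        ]
```

{"method": "send_rows", "body": {"steps": [{"tx": 14,"ty": -5,"tz": 15,"rx": 0,"ry": 0,"rz": 0,"gripper": 0.5},{"tx": 0,"ty": 0,"tz": 10,"rx": 0,"ry": 0,"rz": 0,"gripper": 0.5},{"tx": 0,"ty": 0,"tz": 6,"rx": 0,"ry": 0,"rz": 0,"gripper": 0.5},{"tx": 0,"ty": 0,"tz": 4,"rx": 0,"ry": 0,"rz": 0,"gripper": 0.5}]}}

```text
time_s: 4.7
eef_pos: [525.0, 147.9, 33.0]
orientation: [0.715, 0.698, 0.017, 0.012]
ft_force: [-0.5, 0.6, -0.8]
finger_gap: 42.6
```

{"method": "send_rows", "body": {"steps": [{"tx": -1,"ty": -10,"tz": 0,"rx": 0.045,"ry": -0.005,"rz": 0,"gripper": 0.5},{"tx": 0,"ty": 0,"tz": 6,"rx": 0,"ry": 0,"rz": 0,"gripper": 0.5}]}}

```text
time_s: 4.9
eef_pos: [515.1, 147.3, 26.4]
orientation: [0.715, 0.699, -0.001, -0.002]
ft_force: [1.7, -0.3, 0.2]
finger_gap: 42.5
```

{"method": "send_rows", "body": {"steps": [{"tx": 0,"ty": 0,"tz": 5,"rx": 0,"ry": 0,"rz": 0,"gripper": 0.5},{"tx": 0,"ty": 0,"tz": 4,"rx": 0,"ry": 0,"rz": 0,"gripper": 0.5},{"tx": 0,"ty": 0,"tz": 3,"rx": 0,"ry": 0,"rz": 0,"gripper": 0.5}]}}

```text
time_s: 5.2
eef_pos: [515.4, 147.1, 13.1]
orientation: [0.716, 0.699, -0.0, -0.002]
ft_force: [-3.3, -0.4, 17.2]
finger_gap: 42.7
```

{"method": "send_rows", "body": {"steps": [{"tx": 0,"ty": 0,"tz": 2,"rx": 0,"ry": 0,"rz": 0,"gripper": 0.5},{"tx": -3,"ty": 0,"tz": 2,"rx": 0,"ry": 0,"rz": 0,"gripper": 0.5},{"tx": -5,"ty": 0,"tz": 2,"rx": 0,"ry": 0,"rz": 0,"gripper": 0.5}]}}

```text
time_s: 5.5
eef_pos: [519.0, 141.9, 13.3]
orientation: [0.715, 0.699, 0.005, -0.001]
ft_force: [-0.2, 2.6, 6.8]
finger_gap: 43.1
```

{"method": "send_rows", "body": {"steps": [{"tx": 0,"ty": -3,"tz": 4,"rx": 0.005,"ry": 0,"rz": 0,"gripper": 0.5},{"tx": -3,"ty": -1,"tz": 4,"rx": 0,"ry": 0,"rz": 0,"gripper": 0.5},{"tx": -5,"ty": -1,"tz": 4,"rx": 0,"ry": 0,"rz": 0,"gripper": 0.5}]}}

```text
time_s: 5.8
eef_pos: [522.7, 137.1, 13.6]
orientation: [0.716, 0.698, 0.014, 0.002]
ft_force: [-1.4, 4.6, 13.0]
finger_gap: 42.9
```

```bash
cat >> h.py <<'E'
def board(fn):
    W,p=cloud(fn);x,y,z=W[...,0],W[...,1],W[...,2]
    m=((z>9)&(z<22)&(p.min(2)>90)&(x>350)&(x<640)&(y>-300)).astype(np.uint8)
    n,l,s,_=cv2.connectedComponentsWithStats(m);k=1+np.argmax(s[1:,4]);return cv2.boxPoints(cv2.minAreaRect(W[l==k][:,:2].astype(np.float32))).round()
E
python3 - <<'E'
from h import *
print(get_obs()['ft_force'],get_obs()['eef_pos'])
snap('wrist','w2');print(board('w2'))
E
```

```text
[-1.40754679  4.63732285 13.02515519] [522.65153912 137.13359309  13.62112497]
[[447. 250.]
 [455. 106.]
 [585. 113.]
 [577. 256.]]
```

View pics/w2.png

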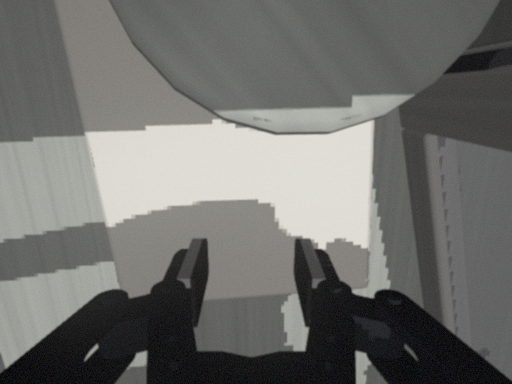

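{"method": "send_rows", "body": {"steps": [{"tx": -3,"ty": -5,"tz": 4,"rx": 0.025,"ry": 0,"rz": 0,"gripper": 0.5},{"tx": -6,"ty": -5,"tz": 4,"rx": 0.005,"ry": 0,"rz": 0,"gripper": 0.5},{"tx": -8,"ty": -4,"tz": 4,"rx": 0.005,"ry": 0,"rz": 0,"gripper": 0.5},{"tx": -8,"ty": -4,"tz": 4,"rx": 0.005,"ry": 0,"rz": 0,"gripper": 0.5}]}}

```text
time_s: 6.25
eef_pos: [520.1, 120.0, 13.7]
orientation: [0.716, 0.698, 0.02, -0.004]
ft_force: [0.2, 3.9, 13.0]
finger_gap: 42.6
```

```bash

python3 - <<'E'
from h import *
snap('wrist','w3');print(board('w3'))
E
```

```text
[[443. 233.]
 [452.  89.]
 [582.  97.]
 [573. 240.]]
```

{"method": "send_rows", "body": {"steps": [{"tx": -9,"ty": -4,"tz": 5,"rx": 0.02,"ry": -0.02,"rz": 0,"gripper": 0.5},{"tx": -10,"ty": -4,"tz": 5,"rx": 0.01,"ry": -0.02,"rz": 0,"gripper": 0.5},{"tx": -11,"ty": -4,"tz": 5,"rx": 0.01,"ry": -0.008,"rz": 0,"gripper": 0.5},{"tx": -12,"ty": -4,"tz": 5,"rx": 0.008,"ry": -0.008,"rz": 0,"gripper": 0.5},{"tx": -12,"ty": -4,"tz": 5,"rx": 0.008,"ry": -0.008,"rz": 0,"gripper": 0.5},{"tx": -8,"ty": -3,"tz": 5,"rx": 0.008,"ry": -0.008,"rz": 0,"gripper": 0.5}]}}

```text
time_s: 6.9
eef_pos: [522.4, 69.1, 13.6]
orientation: [0.717, 0.697, 0.004, 0.011]
ft_force: [-0.3, 4.5, 16.4]
finger_gap: 42.8
```

```bash

python3 - <<'E'
from h import *
snap('wrist','w4');print(board('w4'))
E
```

```text
[[438. 182.]
 [457.  40.]
 [586.  58.]
 [566. 200.]]
```

View pics/w4.png

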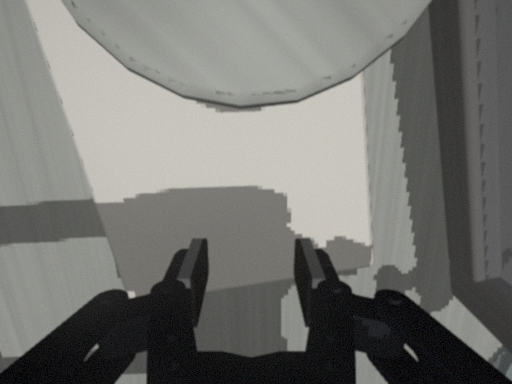

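{"method": "send_rows", "body": {"steps": [{"tx": -7,"ty": -5,"tz": 5,"rx": 0.04,"ry": 0,"rz": 0.02,"gripper": 0.5},{"tx": -9,"ty": -5,"tz": 5,"rx": 0.02,"ry": -0.002,"rz": 0.02,"gripper": 0.5},{"tx": -11,"ty": -5,"tz": 5,"rx": 0.012,"ry": -0.004,"rz": 0.02,"gripper": 0.5},{"tx": -12,"ty": -5,"tz": 5,"rx": 0.012,"ry": -0.004,"rz": 0.02,"gripper": 0.5},{"tx": -12,"ty": -5,"tz": 5,"rx": 0.012,"ry": -0.004,"rz": 0.02,"gripper": 0.5},{"tx": -9,"ty": -5,"tz": 5,"rx": 0.012,"ry": -0.004,"rz": 0.02,"gripper": 0.5}]}}

```text
time_s: 7.55
eef_pos: [515.2, 19.1, 13.5]
orientation: [0.758, 0.652, -0.008, -0.005]
ft_force: [-0.4, 4.8, 14.2]
finger_gap: 42.5
```

```bash

python3 - <<'E'
from h import *
snap('wrist','w5');print(board('w5'))
E
```

```text
[[447.   9.]
 [577.   4.]
 [583. 135.]
 [453. 141.]]
```

View pics/w5.png

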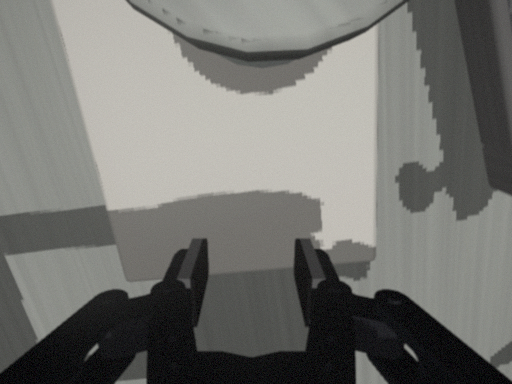

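{"method": "send_rows", "body": {"steps": [{"tx": 0,"ty": 0,"tz": -12,"rx": 0,"ry": 0,"rz": 0,"gripper": 0.5},{"tx": 14,"ty": 4,"tz": 0,"rx": 0,"ry": 0,"rz": -0.1,"gripper": 0.5},{"tx": 14,"ty": 2,"tz": 0,"rx": 0,"ry": 0,"rz": 0,"gripper": 0.5},{"tx": 0,"ty": 0,"tz": 6,"rx": 0,"ry": 0,"rz": 0,"gripper": 0.5}]}}

```text
time_s: 8.0
eef_pos: [527.3, 45.2, 23.6]
orientation: [0.726, 0.688, -0.006, -0.002]
ft_force: [-0.2, -0.8, -0.3]
finger_gap: 42.4
```

```bash

python3 - <<'E'
from h import *
snap('wrist','w6');print(board('w6'))
E
```

```text
[[446.   9.]
 [575.   3.]
 [582. 156.]
 [453. 162.]]
```

View pics/w6.png

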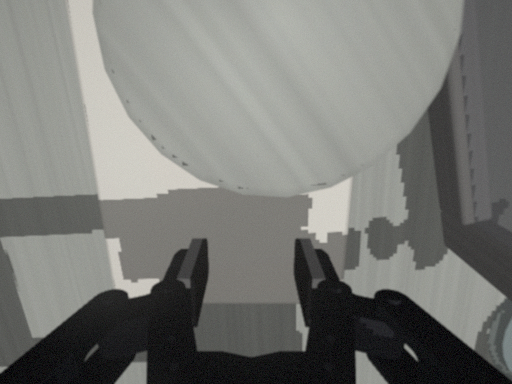

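{"method": "send_rows", "body": {"steps": [{"tx": 0,"ty": -6,"tz": 5,"rx": 0,"ry": 0,"rz": 0,"gripper": 0.5},{"tx": 0,"ty": -2,"tz": 5,"rx": 0,"ry": 0,"rz": 0,"gripper": 0.5},{"tx": 0,"ty": -2,"tz": 6,"rx": 0.005,"ry": 0,"rz": 0,"gripper": 0.5},{"tx": -3,"ty": -4,"tz": 7,"rx": 0.01,"ry": 0,"rz": 0,"gripper": 0.5},{"tx": -6,"ty": -4,"tz": 7,"rx": 0.012,"ry": -0.004,"rz": 0,"gripper": 0.5},{"tx": -8,"ty": -4,"tz": 7,"rx": 0.012,"ry": -0.005,"rz": 0,"gripper": 0.5}]}}

```text
time_s: 8.65
eef_pos: [521.6, 34.1, 13.1]
orientation: [0.727, 0.687, -0.001, -0.001]
ft_force: [-0.7, 7.3, 24.9]
finger_gap: 42.9
```

```bash

python3 - <<'E'
from h import *
snap('wrist','w7');print(board('w7'))
E
```

```text
[[451.  -1.]
 [581.  -8.]
 [588. 141.]
 [459. 148.]]
```

{"method": "send_rows", "body": {"steps": [{"tx": -9,"ty": -5,"tz": 7,"rx": 0.012,"ry": -0.005,"rz": 0,"gripper": 0.5},{"tx": -11,"ty": -5,"tz": 7,"rx": 0.012,"ry": -0.005,"rz": 0,"gripper": 0.5},{"tx": -12,"ty": -5,"tz": 7,"rx": 0.012,"ry": -0.005,"rz": 0,"gripper": 0.5},{"tx": -13,"ty": -5,"tz": 7,"rx": 0.012,"ry": -0.005,"rz": 0,"gripper": 0.5},{"tx": -13,"ty": -5,"tz": 7,"rx": 0.012,"ry": -0.005,"rz": 0,"gripper": 0.5},{"tx": -12,"ty": -5,"tz": 7,"rx": 0.012,"ry": -0.005,"rz": 0,"gripper": 0.5},{"tx": -8,"ty": -4,"tz": 7,"rx": 0.012,"ry": -0.005,"rz": 0,"gripper": 0.5}]}}

```text
time_s: 9.4
eef_pos: [522.7, -33.2, 13.2]
orientation: [0.73, 0.684, 0.002, 0.007]
ft_force: [-1.2, 8.4, 26.6]
finger_gap: 42.7
```

```bash

python3 - <<'E'
from h import *
snap('wrist','w8');print(board('w8'))
E
```

```text
[[450.  82.]
 [455. -70.]
 [585. -66.]
 [580.  86.]]
```

View pics/w8.png

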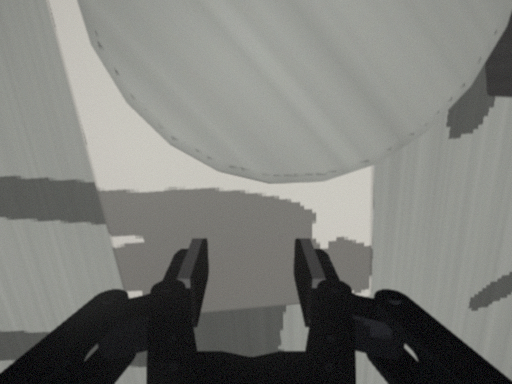

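{"method": "send_rows", "body": {"steps": [{"tx": -8,"ty": -6,"tz": 7,"rx": 0.03,"ry": -0.008,"rz": 0.01,"gripper": 0.5},{"tx": -10,"ty": -6,"tz": 7,"rx": 0.014,"ry": -0.006,"rz": 0.005,"gripper": 0.5},{"tx": -12,"ty": -6,"tz": 7,"rx": 0.014,"ry": -0.005,"rz": 0.005,"gripper": 0.5},{"tx": -13,"ty": -6,"tz": 7,"rx": 0.014,"ry": -0.005,"rz": 0.005,"gripper": 0.5},{"tx": -13,"ty": -6,"tz": 7,"rx": 0.014,"ry": -0.005,"rz": 0.005,"gripper": 0.5},{"tx": -13,"ty": -6,"tz": 7,"rx": 0.014,"ry": -0.005,"rz": 0,"gripper": 0.5},{"tx": -12,"ty": -5,"tz": 7,"rx": 0.012,"ry": -0.005,"rz": 0,"gripper": 0.5},{"tx": -10,"ty": -4,"tz": 7,"rx": 0.012,"ry": -0.005,"rz": 0,"gripper": 0.5}]}}

```text
time_s: 10.25
eef_pos: [514.9, -118.0, 13.1]
orientation: [0.744, 0.668, -0.011, 0.012]
ft_force: [-0.2, 6.9, 24.8]
finger_gap: 42.7
```

```bash

python3 - <<'E'
from h import *
snap('wrist','w9');print(board('w9'))
E
```

```text
[[ 446. -151.]
 [ 576. -153.]
 [ 578.   -3.]
 [ 448.   -2.]]
```

{"method": "send_rows", "body": {"steps": [{"tx": -9,"ty": -5,"tz": 7,"rx": 0.012,"ry": -0.01,"rz": 0,"gripper": 0.5},{"tx": -11,"ty": -5,"tz": 7,"rx": 0.012,"ry": -0.006,"rz": 0,"gripper": 0.5},{"tx": -11,"ty": -5,"tz": 7,"rx": 0.012,"ry": -0.005,"rz": 0,"gripper": 0.5},{"tx": -9,"ty": -4,"tz": 7,"rx": 0.012,"ry": -0.005,"rz": 0,"gripper": 0.5},{"tx": -5,"ty": -3,"tz": 6,"rx": 0.01,"ry": -0.005,"rz": 0,"gripper": 0.5},{"tx": 0,"ty": 0,"tz": 2,"rx": 0,"ry": 0,"rz": 0,"gripper": 0.5},{"tx": 0,"ty": 0,"tz": -10,"rx": 0,"ry": 0,"rz": 0,"gripper": 0.5},{"tx": 0,"ty": 0,"tz": -30,"rx": 0,"ry": 0,"rz": 0,"gripper": 0.3},{"tx": 0,"ty": 0,"tz": -45,"rx": 0,"ry": 0,"rz": 0,"gripper": 0},{"tx": 0,"ty": 0,"tz": -45,"rx": 0,"ry": 0,"rz": 0,"gripper": 0},{"tx": 0,"ty": 0,"tz": -45,"rx": 0,"ry": 0,"rz": 0,"gripper": 0},{"tx": 0,"ty": 0,"tz": -45,"rx": 0,"ry": 0,"rz": 0,"gripper": 0},{"tx": 0,"ty": 0,"tz": -30,"rx": 0,"ry": 0,"rz": 0,"gripper": 0}]}}

```text
time_s: 11.6
eef_pos: [504.1, -148.1, 260.7]
orientation: [0.749, 0.662, -0.027, 0.012]
ft_force: [1.0, -0.3, -0.5]
finger_gap: 0.4
```

```bash

python3 - <<'E'
from h import *
print(get_obs()['orientation'])
snap('scene','scene2')
W,p=cloud('scene2');cv2.imwrite('pics/scene2b.png',cv2.resize(p[30:330,120:470,::-1],(700,600)))
snap('wrist','w10');print(board('w10'))
E
```

```text
[ 0.74857621  0.66239781 -0.0269086   0.01177796]
[[ 444. -197.]
 [ 574. -197.]
 [ 574.  -17.]
 [ 444.  -17.]]
```

View pics/scene2b.png

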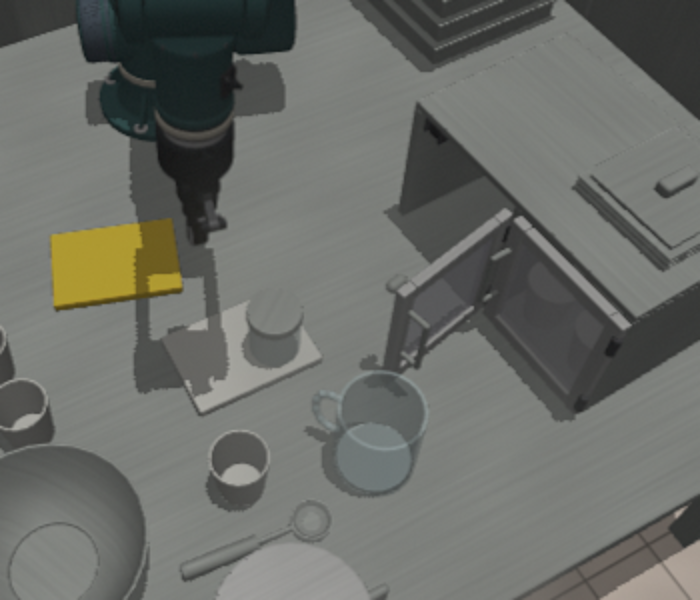

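View pics/w10.png

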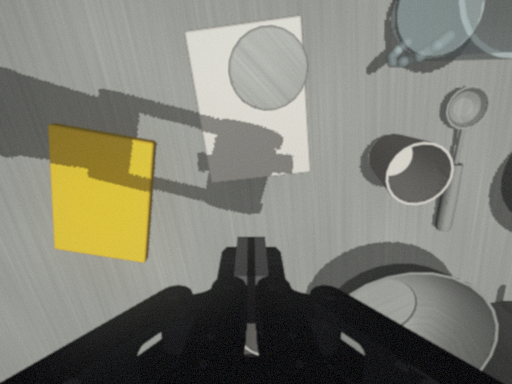

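{"method": "send_rows", "body": {"steps": [{"tx": 0,"ty": 0,"tz": 0,"rx": -0.018,"ry": 0.057,"rz": 0,"gripper": 0},{"tx": 39,"ty": 18,"tz": 0,"rx": 0,"ry": 0,"rz": 0,"gripper": 0},{"tx": 39,"ty": 18,"tz": 0,"rx": 0,"ry": 0,"rz": 0,"gripper": 0},{"tx": 39,"ty": 18,"tz": 0,"rx": 0,"ry": 0,"rz": 0,"gripper": 0},{"tx": 39,"ty": 18,"tz": 0,"rx": 0,"ry": 0,"rz": 0,"gripper": 0},{"tx": 39,"ty": 18,"tz": 0,"rx": 0,"ry": 0,"rz": 0,"gripper": 0},{"tx": 39,"ty": 18,"tz": 0,"rx": 0,"ry": 0,"rz": 0,"gripper": 0},{"tx": 39,"ty": 18,"tz": 0,"rx": 0,"ry": 0,"rz": 0,"gripper": 0}]}}

```text
time_s: 12.5
eef_pos: [663.3, 104.5, 249.8]
orientation: [0.756, 0.654, -0.007, -0.004]
ft_force: [1.3, -0.0, -0.7]
finger_gap: 0.1
```

```bash

python3 - <<'E'
from h import *
print(get_obs()['eef_pos'])
snap('scene','scene3')
W,p=cloud('scene3');cv2.imwrite('pics/scene3b.png',cv2.resize(p[30:330,120:470,::-1],(700,600)))
snap('wrist','w11')
E
```

```text
[663.27656327 104.52488123 249.7888377 ]
```

View pics/scene3b.png

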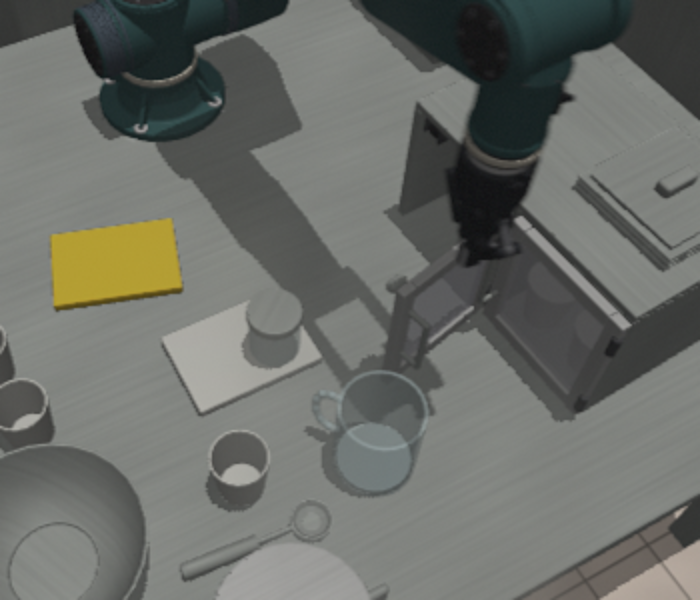

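View pics/w11.png

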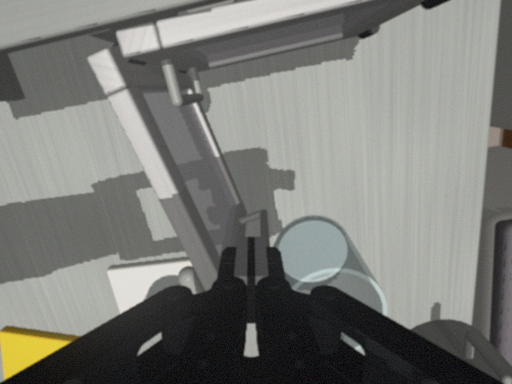

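The board lies clear with the jar upright, and the closed fingers are above the far (outer) side of the door. I'll descend behind the outer face.

{"method": "send_rows", "body": {"steps": [{"tx": 0,"ty": 0,"tz": 30,"rx": 0,"ry": 0,"rz": 0,"gripper": 0},{"tx": 0,"ty": 0,"tz": 30,"rx": 0,"ry": 0,"rz": 0,"gripper": 0},{"tx": 0,"ty": 0,"tz": 20,"rx": 0,"ry": 0,"rz": 0,"gripper": 0},{"tx": 0,"ty": 0,"tz": 0,"rx": 0,"ry": 0,"rz": 0,"gripper": 0}]}}

```text
time_s: 13.0
eef_pos: [659.6, 107.0, 158.9]
orientation: [0.754, 0.657, -0.011, -0.007]
ft_force: [-0.0, 0.8, -0.5]
finger_gap: 0.3
```

```bash

python3 - <<'E'
from h import *
snap('scene','scene4')
W,p=cloud('scene4');cv2.imwrite('pics/scene4b.png',cv2.resize(p[60:240,270:480,::-1],(700,600)))
E
```

```text
(no output)
```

View pics/scene4b.png

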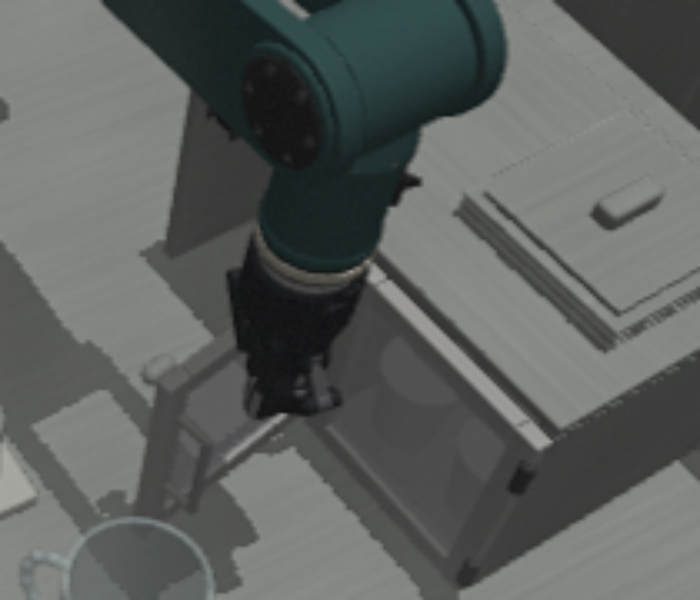

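{"method": "send_rows", "body": {"steps": [{"tx": 0,"ty": -12,"tz": 0,"rx": 0,"ry": 0,"rz": 0,"gripper": 0},{"tx": 0,"ty": -12,"tz": 0,"rx": 0,"ry": 0,"rz": 0,"gripper": 0},{"tx": -5,"ty": -12,"tz": 0,"rx": 0,"ry": 0,"rz": 0,"gripper": 0},{"tx": -5,"ty": -12,"tz": 0,"rx": 0,"ry": 0,"rz": 0,"gripper": 0}]}}

```text
time_s: 13.45
eef_pos: [611.6, 100.7, 163.5]
orientation: [0.755, 0.656, -0.009, -0.005]
ft_force: [1.1, 0.5, 1.2]
finger_gap: -0.1
```

```bash

python3 - <<'E'
from h import *
snap('scene','scene5')
W,p=cloud('scene5');cv2.imwrite('pics/scene5b.png',cv2.resize(p[60:240,270:480,::-1],(700,600)))
E
```

```text
(no output)
```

View pics/scene5b.png

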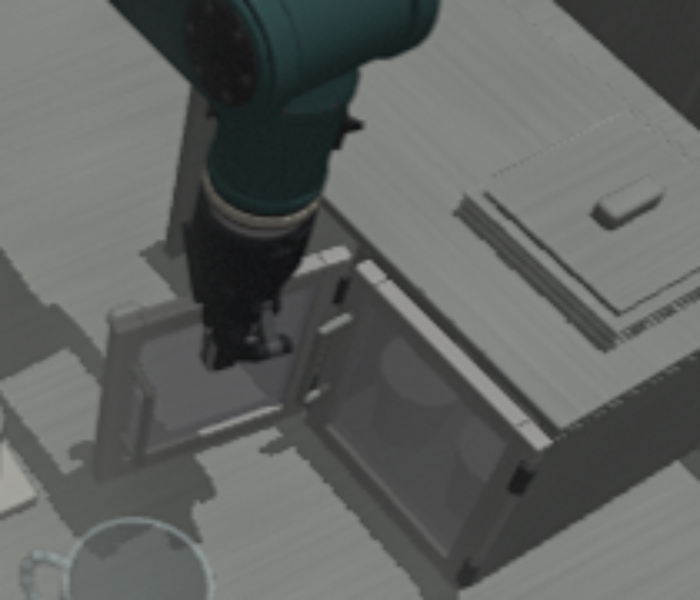

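{"method": "send_rows", "body": {"steps": [{"tx": -2,"ty": -12,"tz": 0,"rx": 0,"ry": 0,"rz": 0,"gripper": 0},{"tx": -1,"ty": -12,"tz": 0,"rx": 0,"ry": 0,"rz": 0,"gripper": 0},{"tx": 0,"ty": -12,"tz": 0,"rx": 0,"ry": 0,"rz": 0,"gripper": 0},{"tx": 0,"ty": -12,"tz": 0,"rx": 0,"ry": 0,"rz": 0,"gripper": 0},{"tx": 2,"ty": -12,"tz": 0,"rx": 0,"ry": 0,"rz": 0,"gripper": 0},{"tx": 3,"ty": -12,"tz": 0,"rx": 0,"ry": 0,"rz": 0,"gripper": 0},{"tx": 5,"ty": -11,"tz": 0,"rx": 0,"ry": 0,"rz": 0,"gripper": 0},{"tx": 5,"ty": -11,"tz": 0,"rx": 0,"ry": 0,"rz": 0,"gripper": 0}]}}

```text
time_s: 14.3
eef_pos: [515.9, 124.7, 168.5]
orientation: [0.757, 0.654, -0.006, -0.002]
ft_force: [1.1, -0.5, -0.2]
finger_gap: 0.1
```

```bash

python3 - <<'E'
from h import *
snap('scene','scene6')
W,p=cloud('scene6');cv2.imwrite('pics/scene6b.png',cv2.resize(p[60:240,270:480,::-1],(700,600)))
E
```

```text
(no output)
```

View pics/scene6b.png

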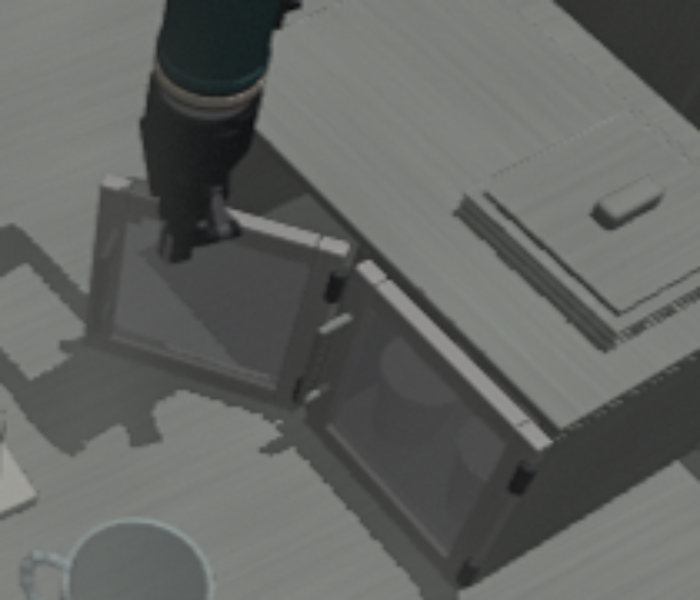

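{"method": "send_rows", "body": {"steps": [{"tx": 8,"ty": -8,"tz": 0,"rx": 0,"ry": 0,"rz": 0,"gripper": 0},{"tx": 8,"ty": -8,"tz": 0,"rx": 0,"ry": 0,"rz": 0,"gripper": 0},{"tx": 9,"ty": -8,"tz": 0,"rx": 0,"ry": 0,"rz": 0,"gripper": 0},{"tx": 9,"ty": -8,"tz": 0,"rx": 0,"ry": 0,"rz": 0,"gripper": 0},{"tx": 8,"ty": -5,"tz": 0,"rx": 0,"ry": 0,"rz": 0,"gripper": 0}]}}

```text
time_s: 14.85
eef_pos: [481.0, 176.2, 168.5]
orientation: [0.756, 0.654, -0.007, -0.003]
ft_force: [0.9, -0.5, 0.1]
finger_gap: 0.0
```

```bash

python3 - <<'E'
from h import *
snap('scene','scene7')
W,p=cloud('scene7');cv2.imwrite('pics/scene7b.png',cv2.resize(p[60:240,270:480,::-1],(700,600)))
E
```

```text
(no output)
```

View pics/scene7b.png

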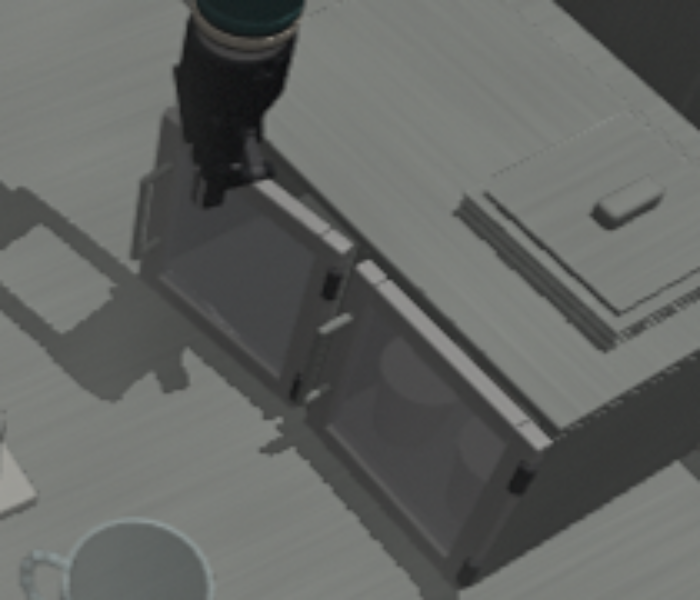

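{"method": "send_rows", "body": {"steps": [{"tx": 5,"ty": -1,"tz": 0,"rx": 0,"ry": 0,"rz": 0,"gripper": 0},{"tx": 5,"ty": -1,"tz": 0,"rx": 0,"ry": 0,"rz": 0,"gripper": 0},{"tx": 5,"ty": -1,"tz": 0,"rx": 0,"ry": 0,"rz": 0,"gripper": 0}]}}

```text
time_s: 15.2
eef_pos: [480.0, 180.4, 168.7]
orientation: [0.758, 0.652, -0.018, 0.008]
ft_force: [-0.6, -16.1, 3.6]
finger_gap: 0.0
```

{"method": "send_rows", "body": {"steps": [{"tx": 5,"ty": -1,"tz": 0,"rx": 0,"ry": 0,"rz": 0,"gripper": 0},{"tx": 5,"ty": -1,"tz": 0,"rx": 0,"ry": 0,"rz": 0,"gripper": 0}]}}

```text
time_s: 15.4
eef_pos: [479.9, 179.6, 169.0]
orientation: [0.76, 0.649, -0.027, 0.017]
ft_force: [-1.8, -15.2, 4.4]
finger_gap: -0.1
```

{"method": "send_rows", "body": {"steps": [{"tx": 9,"ty": -2,"tz": 0,"rx": 0,"ry": 0.02,"rz": 0,"gripper": 0},{"tx": 10,"ty": -2,"tz": 0,"rx": 0,"ry": 0.02,"rz": 0,"gripper": 0}]}}

```text
time_s: 15.6
eef_pos: [479.7, 180.2, 168.9]
orientation: [0.764, 0.645, -0.026, 0.019]
ft_force: [-1.7, -30.1, 7.4]
finger_gap: -0.0
```

```bash
cat >> h.py <<'E'
def door(fn):
    W,p=cloud(fn);x,y,z=W[...,0],W[...,1],W[...,2]
    m=(z>196)&(z<211)&(x>395)&(x<585)&(y>120)&(y<228)
    Q=W[m]; 
    for b in range(400,590,20):
        s=Q[abs(Q[:,0]-b)<8]
        if len(s)>3: print(b,np.percentile(s[:,1],[5,50,95]).round(1),end='; ')
    print()
E
python3 - <<'E'
from h import *
print(get_obs()['eef_pos'],get_obs()['ft_force'])
snap('scene','scene8')
W,p=cloud('scene8');cv2.imwrite('pics/scene8b.png',cv2.resize(p[60:240,270:480,::-1],(700,600)))
door('scene8');door('scene7')
x,y,z=W[...,0],W[...,1],W[...,2];m=(z>196)&(z<211)&(x>600)&(y>120);Q=W[m]
for b in range(600,790,40):print(b,np.percentile(Q[abs(Q[:,0]-b)<8][:,1],[5,50,95]).round(1))
E
```

```text
[479.71969924 180.24714925 168.93284285] [ -1.73818252 -30.08368754   7.38444877]
420 [181.9 184.1 193.5]; 440 [184.1 185.6 187.4]; 480 [169.  171.5 173.8]; 500 [172.  195.7 201.9]; 520 [197.8 202.8 212.6]; 540 [202.3 205.6 215.8]; 560 [204.2 208.7 219.2]; 580 [208.2 212.  220.6]; 
420 [173.6 178.  183.4]; 480 [163.6 165.  168.6]; 500 [165.5 166.7 193.9]; 520 [194.2 198.9 208.4]; 540 [197.6 203.7 214.3]; 560 [202.6 207.9 216.4]; 580 [206.6 211.2 221.4]; 
600 [225.9 228.4 234.6]
640 [213.9 218.5 228.9]
680 [216.6 221.1 230.3]
720 [219.3 223.9 233. ]
760 [222.1 227.  235.4]
```

View pics/scene8b.png

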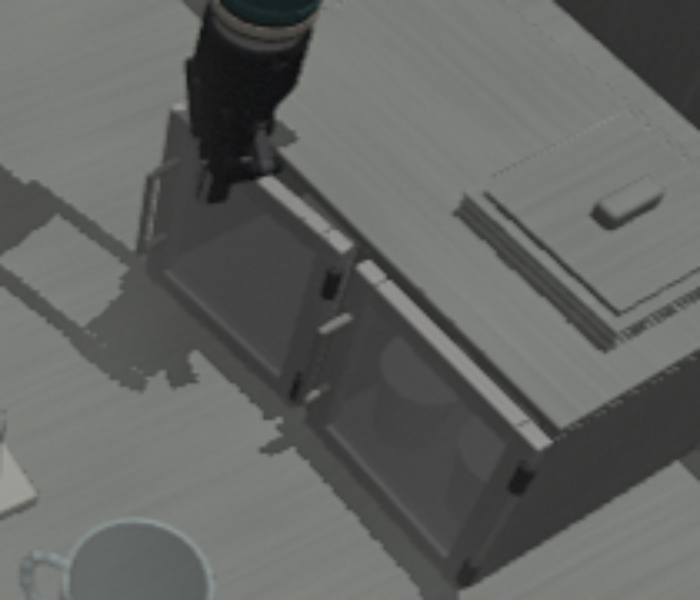

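```bash

python3 - <<'E'
from h import *
print(np.array(get_calibration('wrist')['extrinsics']).round(2))
o=get_obs();print(o['ft_force'],o['wrist_torque'],o['tau'],o['joint_pos'])
snap('wrist','w12');snap('top','top2')
W,p=cloud('top2');cv2.imwrite('pics/top2b.png',cv2.resize(p[100:290,30:230,::-1],(600,570)))
E
```

```text
[[ 9.9000e-01 -1.5000e-01 -7.0000e-02  4.9506e+02]
 [-1.7000e-01 -9.2000e-01 -3.6000e-01  2.6692e+02]
 [-0.0000e+00  3.7000e-01 -9.3000e-01  3.0648e+02]
 [ 0.0000e+00  0.0000e+00  0.0000e+00  1.0000e+00]]
[ -1.03667205 -27.5472535    5.83335474] [-3.90375548  0.25066893  0.19252   ] [ 13.1510818  -29.30580854 -31.52814031   7.55220294  -2.66310498
   0.14850186] [ 0.28448954  0.05111595  1.53415936 -0.05628299  1.58786954  0.45277695]
```

View pics/w12.png

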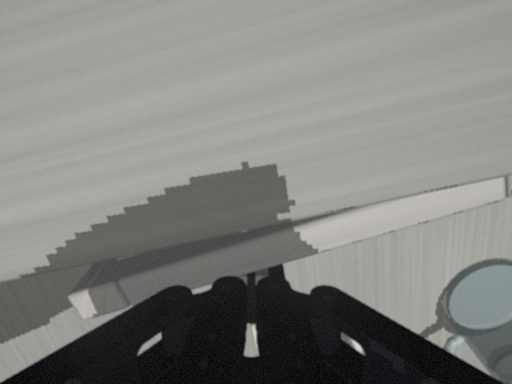

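View pics/top2b.png

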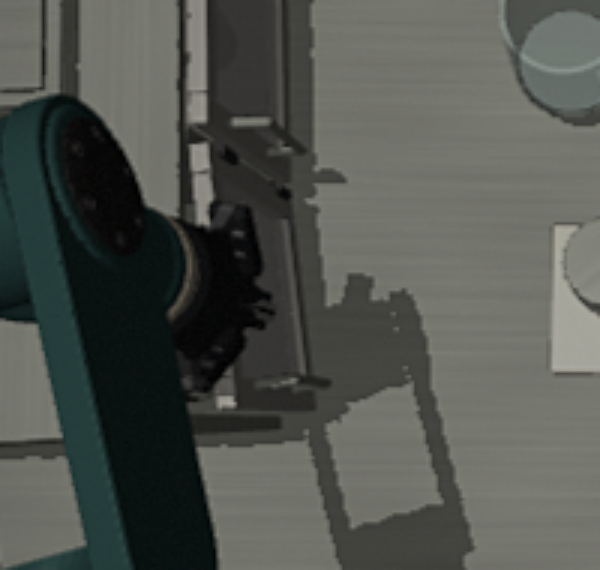

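The door sits about where the roller engages (~0.11 rad). It's stuck at 30 N, and the gripper leans its knuckles towards the roof edge. I'll back off, tilt the fingers towards the door so the body leans away, raise slightly and push again.

{"method": "send_rows", "body": {"steps": [{"tx": -12,"ty": 1,"tz": 0,"rx": 0,"ry": 0,"rz": 0,"gripper": 0},{"tx": -5,"ty": 1,"tz": -8,"rx": 0.012,"ry": 0.1,"rz": 0,"gripper": 0},{"tx": 0,"ty": 0,"tz": 0,"rx": 0.012,"ry": 0.1,"rz": 0,"gripper": 0}]}}

```text
time_s: 16.05
eef_pos: [479.3, 163.2, 178.2]
orientation: [0.762, 0.644, 0.044, -0.056]
ft_force: [-0.1, 0.0, -0.2]
finger_gap: -0.2
```

```bash

python3 - <<'E'
from h import *
o=get_obs();print(o['ft_force'],o['wrist_torque'])
snap('scene','scene9');door('scene9')
snap('top','top3')
W,p=cloud('scene9');cv2.imwrite('pics/scene9b.png',cv2.resize(p[60:240,270:480,::-1],(700,600)))
E
```

```text
[-0.13354966  0.01346067 -0.16245056] [-0.08446595  0.02693972 -0.02649377]
440 [216.7 218.3 222.1]; 460 [195.7 200.  218.1]; 480 [147.4 194.4 204.6]; 500 [161.2 198.1 207.6]; 520 [196.5 201.3 210.8]; 540 [201.  204.5 214.4]; 560 [204.3 208.2 217.1]; 580 [206.8 212.4 224.4];
```

View pics/scene9b.png

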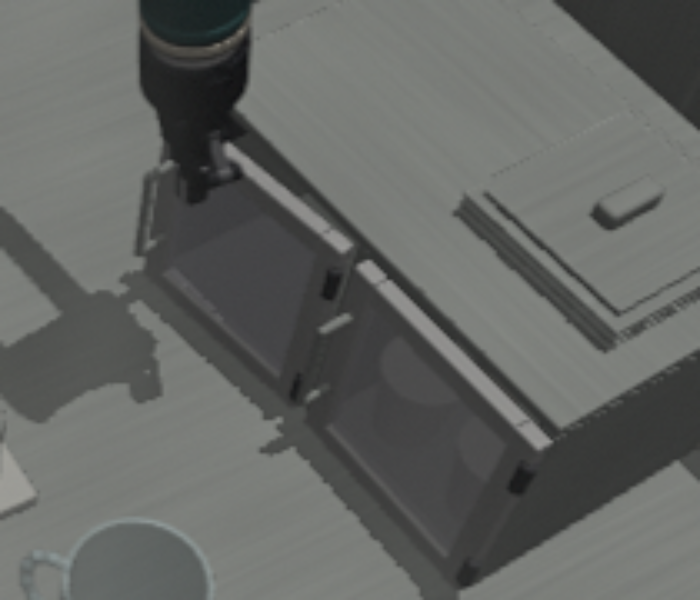

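{"method": "send_rows", "body": {"steps": [{"tx": 6,"ty": -1,"tz": 1,"rx": 0,"ry": 0,"rz": 0,"gripper": 0},{"tx": 6,"ty": -1,"tz": 1,"rx": 0,"ry": 0,"rz": 0,"gripper": 0},{"tx": 6,"ty": -1,"tz": 1,"rx": 0,"ry": 0.01,"rz": 0,"gripper": 0}]}}

```text
time_s: 16.45
eef_pos: [478.4, 181.1, 175.5]
orientation: [0.764, 0.641, 0.044, -0.058]
ft_force: [-1.0, -2.9, 0.6]
finger_gap: -0.0
```

{"method": "send_rows", "body": {"steps": [{"tx": 7,"ty": -1,"tz": 1,"rx": 0,"ry": 0.01,"rz": 0,"gripper": 0},{"tx": 7,"ty": -1,"tz": 1,"rx": 0,"ry": 0.01,"rz": 0,"gripper": 0}]}}

```text
time_s: 16.65
eef_pos: [478.1, 182.7, 175.5]
orientation: [0.765, 0.641, 0.038, -0.051]
ft_force: [-4.2, -27.6, 9.7]
finger_gap: 0.2
```

{"method": "send_rows", "body": {"steps": [{"tx": 10,"ty": -1,"tz": 1,"rx": 0,"ry": 0.02,"rz": 0,"gripper": 0},{"tx": 10,"ty": -1,"tz": 1,"rx": 0,"ry": 0.02,"rz": 0,"gripper": 0}]}}

```text
time_s: 16.85
eef_pos: [478.1, 182.8, 175.6]
orientation: [0.767, 0.639, 0.035, -0.046]
ft_force: [-6.4, -31.8, 9.9]
finger_gap: 0.1
```

```bash

python3 - <<'E'
from h import *
o=get_obs();print(o['eef_pos'],o['ft_force'],o['wrist_torque'])
snap('scene','scene10');door('scene10')
W,p=cloud('scene10');cv2.imwrite('pics/scene10b.png',cv2.resize(p[60:240,270:480,::-1],(700,600)))
snap('wrist','w13')
E
```

```text
[478.05188932 182.7566499  175.60417389] [ -6.35977673 -31.80565903   9.94615154] [-5.18827259  1.04007701  0.32781573]
420 [180.1 182.8 186.2]; 480 [165.5 167.5 170.6]; 500 [194.4 197.8 218.2]; 520 [198.3 202.2 212.7]; 540 [201.3 205.8 214.7]; 560 [204.  208.3 218.1]; 580 [208.2 212.2 221.5];
```

View pics/scene10b.png

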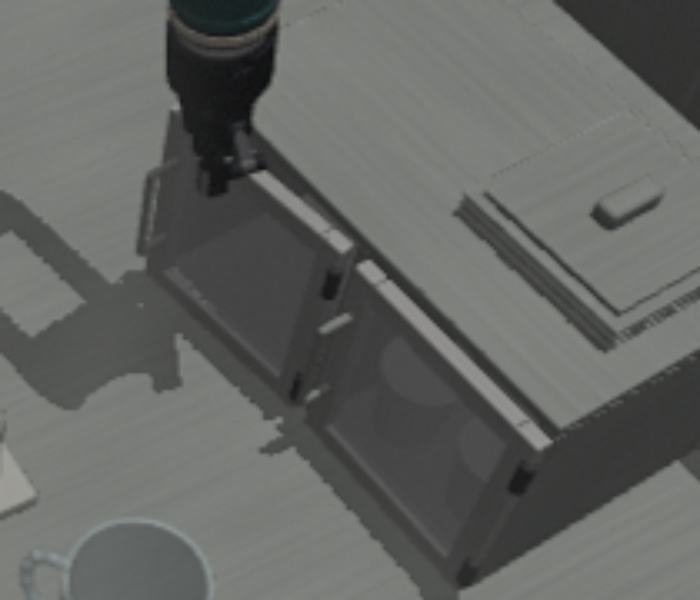

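View pics/w13.png

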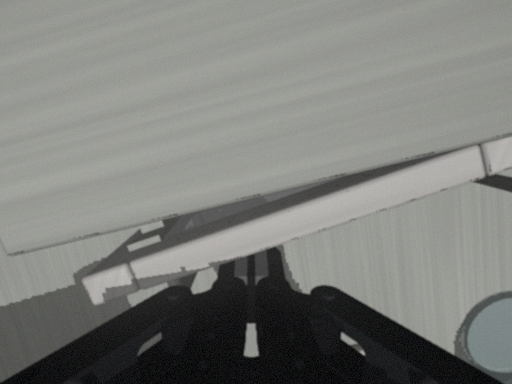

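The door is stuck at about the same place with 16 to 32 N. Before pushing harder I'll back away and look at what holds it.

{"method": "send_rows", "body": {"steps": [{"tx": -15,"ty": 0,"tz": 0,"rx": 0,"ry": 0,"rz": 0,"gripper": 0},{"tx": -25,"ty": 0,"tz": 0,"rx": 0,"ry": 0,"rz": 0,"gripper": 0},{"tx": -45,"ty": -10,"tz": 0,"rx": 0,"ry": 0,"rz": 0,"gripper": 0},{"tx": -45,"ty": -10,"tz": 0,"rx": 0,"ry": 0,"rz": 0,"gripper": 0}]}}

```text
time_s: 17.35
eef_pos: [436.1, 60.9, 162.5]
orientation: [0.763, 0.644, 0.035, -0.044]
ft_force: [0.0, -1.4, -0.3]
finger_gap: 0.1
```

```bash

python3 - <<'E'
from h import *
o=get_obs();print(o['eef_pos'],o['ft_force'])
for n in ['scene','top','wrist']: snap(n,n+'20')
for n in ['scene20','top20','wrist20']:
    print(n);door(n)
    W,p=cloud(n);x,y,z=W[...,0],W[...,1],W[...,2]
    m=(z>196)&(z<211)&(x>610)&(y>150)&(y<250);Q=W[m]
    for b in range(620,780,40):
        s=Q[abs(Q[:,0]-b)<8]
        if len(s)>3:print(b,np.percentile(s[:,1],[5,50,95]).round(1),end=' ')
    print()
p=cv2.imread('pics/scene20.png');cv2.imwrite('pics/scene20b.png',cv2.resize(p[80:220,290:440],(750,600),interpolation=2))
p=cv2.imread('pics/top20.png');cv2.imwrite('pics/top20b.png',cv2.resize(p[110:260,60:210],(600,600),interpolation=2))
E
```

```text
[436.08795416  60.89311883 162.45912116] [ 0.04174094 -1.41798003 -0.32514859]
scene20
400 [212.  213.6 219. ]; 420 [179.6 186.2 220.6]; 440 [183.3 190.4 218.7]; 460 [187.2 191.  202.8]; 480 [190.8 194.7 204.4]; 500 [193.7 198.  207.1]; 520 [197.3 201.4 211.6]; 540 [201.6 205.7 214.2]; 560 [205.4 208.7 219.6]; 580 [207.9 211.6 221.1]; 
620 [212.6 216.4 225.8] 660 [215.1 219.3 231.6] 700 [217.8 222.5 232.4] 740 [220.1 225.1 235.6] 
top20
400 [211.6 212.3 213.3]; 420 [187.5 190.7 215.8]; 440 [187.6 192.8 217.3]; 460 [187.9 193.7 200.3]; 480 [190.2 195.9 202.7]; 500 [193.4 199.5 207.8]; 520 [197.3 203.2 211.1]; 540 [200.5 205.9 214.7]; 560 [204.  209.5 218. ]; 580 [207.7 212.9 220.6]; 
620 [212.6 218.1 225.5] 660 [214.9 221.1 228. ] 700 [218.2 223.5 230.5] 740 [220.8 226.4 233.3] 
wrist20
```

View pics/scene20b.png

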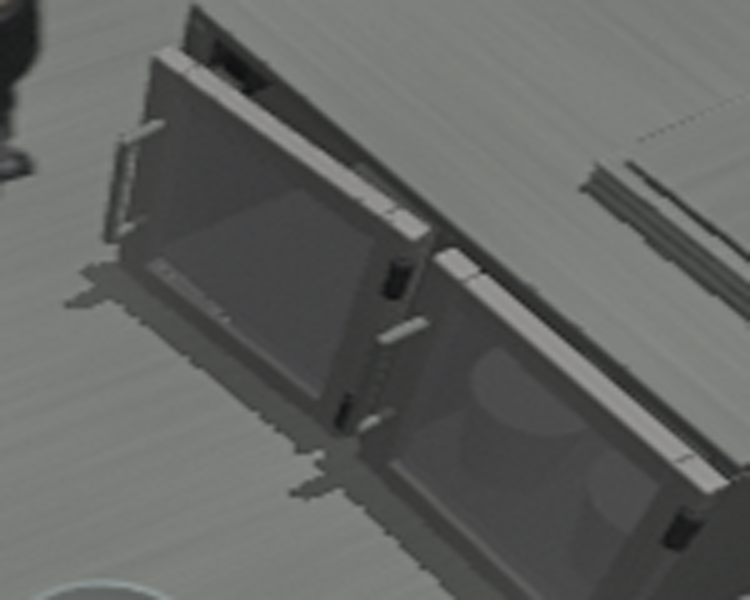

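View pics/top20b.png

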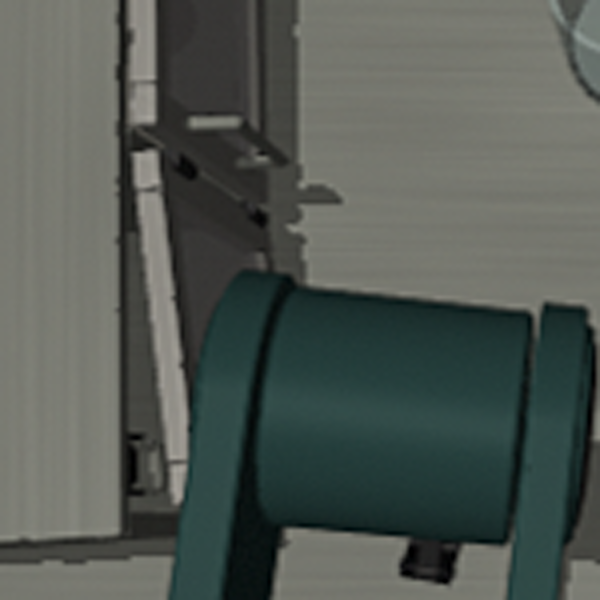

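View pics/wrist20.png

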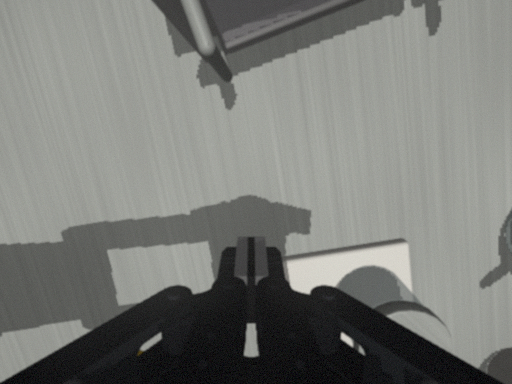

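Only the roller catch holds the door, at θ≈0.09 rad. I'll push nearer the free edge, above the handle, where the lever is longer.

{"method": "send_rows", "body": {"steps": [{"tx": 10,"ty": 0,"tz": -16,"rx": 0,"ry": 0.02,"rz": 0,"gripper": 0},{"tx": 30,"ty": -2,"tz": 3,"rx": 0,"ry": 0.02,"rz": 0,"gripper": 0},{"tx": 30,"ty": -2,"tz": 3,"rx": 0,"ry": 0,"rz": 0,"gripper": 0},{"tx": 22,"ty": -2,"tz": 2,"rx": 0,"ry": 0,"rz": 0,"gripper": 0}]}}

```text
time_s: 17.9
eef_pos: [448.0, 156.9, 184.9]
orientation: [0.764, 0.64, 0.052, -0.058]
ft_force: [0.0, 0.2, 0.2]
finger_gap: -0.3
```

{"method": "send_rows", "body": {"steps": [{"tx": 8,"ty": -1,"tz": 2,"rx": 0,"ry": 0,"rz": 0,"gripper": 0},{"tx": 8,"ty": -1,"tz": 2,"rx": 0,"ry": 0,"rz": 0,"gripper": 0},{"tx": 8,"ty": -1,"tz": 2,"rx": 0,"ry": 0.01,"rz": 0,"gripper": 0}]}}

```text
time_s: 18.2
eef_pos: [448.5, 180.4, 183.7]
orientation: [0.762, 0.643, 0.049, -0.055]
ft_force: [-7.4, -22.0, 10.3]
finger_gap: -0.0
```

{"method": "send_rows", "body": {"steps": [{"tx": 10,"ty": -1,"tz": 2,"rx": 0,"ry": 0.01,"rz": 0,"gripper": 0},{"tx": 10,"ty": -1,"tz": 2,"rx": 0,"ry": 0.02,"rz": 0,"gripper": 0}]}}

```text
time_s: 18.4
eef_pos: [448.8, 193.4, 183.0]
orientation: [0.762, 0.642, 0.053, -0.058]
ft_force: [-4.2, -23.4, 11.7]
finger_gap: 0.2
```

The door moved in by 13 mm, so the catch seems passed. I'll retreat and check.

{"method": "send_rows", "body": {"steps": [{"tx": -15,"ty": 0,"tz": 0,"rx": 0,"ry": 0,"rz": 0,"gripper": 0},{"tx": -30,"ty": 0,"tz": -5,"rx": 0,"ry": 0,"rz": 0,"gripper": 0},{"tx": -40,"ty": -20,"tz": -20,"rx": 0,"ry": 0,"rz": 0,"gripper": 0},{"tx": -40,"ty": -25,"tz": -20,"rx": 0,"ry": 0,"rz": 0,"gripper": 0},{"tx": -40,"ty": -25,"tz": -20,"rx": 0,"ry": 0,"rz": 0,"gripper": 0}]}}

```text
time_s: 18.9
eef_pos: [352.1, 35.3, 220.3]
orientation: [0.76, 0.646, 0.049, -0.06]
ft_force: [0.2, -0.3, -0.0]
finger_gap: 0.2
```

```bash

python3 - <<'E'
from h import *
o=get_obs();print(o['eef_pos'],o['ft_force'])
for n in ['scene','top']:
    snap(n,n+'30');door(n+'30');print(board(n+'30'))
    W,p=cloud(n+'30');x,y,z=W[...,0],W[...,1],W[...,2]
    for nm,a in [('cup',(640,750,-260,-130)),('jug',(640,820,-110,60))]:
        Q=W[(z>30)&(z<140)&(x>a[0])&(x<a[1])&(y>a[2])&(y<a[3])]; print(nm,Q.min(0).round(),Q.max(0).round())
    Q=W[(z>90)&(z<110)&(x>430)&(x<600)&(y>-200)&(y<50)];print('jar',len(Q),np.median(Q,0).round(),Q.min(0).round(),Q.max(0).round())
for n in ['scene30','top30']:cv2.imwrite('pics/'+n+'b.png',cv2.resize(cv2.imread('pics/'+n+'.png'),(800,600)))
E
```

```text
[352.07557885  35.30649591 220.26967352] [ 0.23824842 -0.29135812 -0.03568057]
400 [206.9 213.5 217. ]; 420 [200.1 206.9 218.4]; 440 [200.1 207.5 217.2]; 460 [201.9 205.7 216.7]; 480 [203.8 206.2 215.8]; 500 [203.6 208.6 218.2]; 520 [206.1 210.1 219.6]; 540 [207.3 211.1 220.8]; 560 [208.2 212.1 221.1]; 580 [209.8 215.8 223.3]; 
[[ 442.  -18.]
 [ 443. -198.]
 [ 577. -198.]
 [ 576.  -17.]]
cup [ 645. -227.   30.] [ 715. -157.   83.]
jug [652. -83.  30.] [778.  22. 135.]
jar 561 [533. -69. 100.] [ 493. -103.   90.] [566. -32. 104.]
400 [211.1 212.3 213.1]; 420 [198.8 204.6 213.7]; 440 [200.1 205.7 215.2]; 460 [201.3 206.7 213.5]; 480 [203.  206.7 214.9]; 500 [204.4 209.1 218.8]; 520 [205.5 210.6 219.2]; 540 [206.9 212.8 220.6]; 560 [208.3 213.9 221.9]; 580 [210.4 216.4 222.5]; 
[[ 443.  -20.]
 [ 445. -199.]
 [ 575. -198.]
 [ 573.  -19.]]
cup [ 645. -227.   30.] [ 715. -158.   83.]
jug [651. -83.  30.] [776.  20. 135.]
jar 694 [529. -68.  99.] [ 494. -104.   91.] [565. -34. 104.]
```

View pics/scene30b.png

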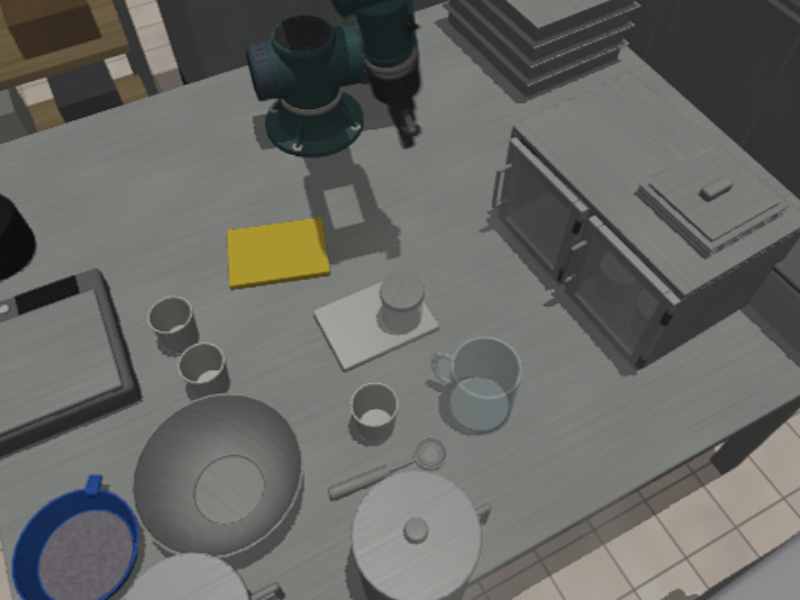

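View pics/top30b.png

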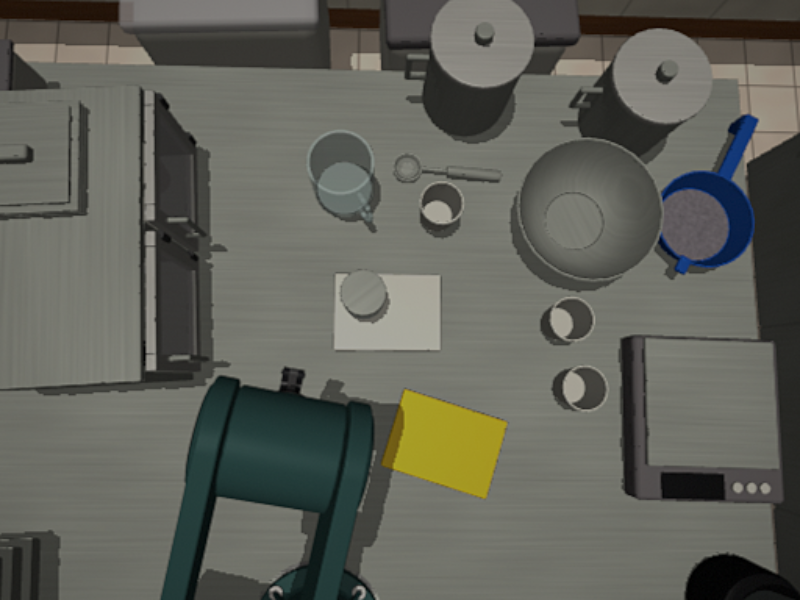

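The door line's slope (0.069) matches the cupboard front (0.068) and the neighbouring shut door, so it's flush. The jar is upright on the board, and the jug and cup_a haven't moved. Handing in.

```bash
python3 -c "
from station import *
print(finish_job())"
```

```text
the job is handed in; nothing more can be done
None
```

I slid the board out flat by pressing on its bare end, then pushed the door shut from its outer face. I handed the job in at about 19 s with the arm clear of everything; `finish_job` gave no verdict.

**Last checks, from the final pictures:**
- **Board:** its inner end is at y ≈ -18 mm, about 236 mm from the hinge axis. The door sweeps 190 mm.
- **Jar:** standing on the board, lid at about 100 mm.
- **Door:** it lies flush, within about 0.005 rad of the cupboard front and the neighbouring shut door. It stayed shut after I backed away.
- **Other things:** jug and cup_a measured where they were at the start. The other cups, the bowl and the spoon look unmoved in the pictures; I did not measure them.

**What went less smoothly:**
- **Drag:** the fingers slipped once on the board, so I re-pressed partway. The board yawed up to about 8° during the drag but ended aligned.
- **Catch:** pushing 115 mm from the hinge, with up to about 32 N at the wrist, did not pass it. That disagrees with the 12 N given, and I don't know why. Pushing about 145 mm from the hinge passed it at about 23 N.

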